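# Bring in the dry goods before the rain

### The job

Rain is coming, so get what must stay dry off the mesh shelf and into the wooden tray: every roll of twine, and the thin bamboo board lying flat on the tray's floor. First lift the canister off the board and stand it upright, wholly on the black trivet, before you fetch the board; and take every metal cap off the pegs and leave it in the open grill pan beside the work (not on the stack). Don't disturb the skewer holder or the stack of pans.

Things in the scene. Friction and masses are not known exactly. Their poses are not given: they have to be found in the camera images.
- shelf: Steel mesh shelf, fixed, clamped (black knob) to a railing-post stub 40 mm square, 80 mm high, centred 185 mm along its +x. Deck 250 (its x) by 235 mm (its y), 6 mm thick, top 55 mm above the table; origin at table level under its centre. Its front (-x) edge, towards the robot, is open below and in front. Pegs stand at y = -75 mm, x = -85, 0, 85 mm; a railed lane lies at y = +70 mm.
- lane_front (a point): Point on the deck's top on the shelf's front (-x) edge, in the middle of the lane; axes as the shelf's. The lane runs along the shelf's x between two rails 8 mm high, 6 mm thick, 70 mm apart inside, that end 7.5 mm short of the front and back edges; open at both ends.
- board: Thin bamboo board 130 (its x) by 64 (its y) by 6 mm, about 45 g, lying lengthwise in the lane, its front end 35 to 60 mm behind the shelf's front edge at the start. The rails leave no room for fingers beside it; it slides easily along the lane and can be taken across its 64 mm width where it juts over the front edge. Origin: centre of its underside, z up.
- canister: Lidded stainless canister (lid fixed on), standing on the board at the start: body 64 mm across and 60 mm high, lid rim 66 mm across from 58 to 68 mm, small black knob 18 mm across on top up to 76 mm; about 300 g. Origin at the centre of its underside, z up its axis.
- trivet: Round black silicone trivet, 140 mm across, 6 mm thick, fixed flat on the table. Origin at the centre of its underside.
- pan: Empty rectangular aluminium grill pan, fixed on the table, 200 mm (its x) by 140 mm (its y) outside, 30 mm high, walls and floor 4 mm thick, with a thin wire handle at each short end. Origin at the centre of its underside.
- tray: Low wooden carrying tray, fixed on the table, 280 mm (its x) by 190 mm (its y) outside, rim 14 mm high, walls and floor 5 mm thick. Origin at the centre of its underside.
- tray_in (a point): Centre of the tray's inner floor; axes as the tray's (270 mm inside along x, 180 mm along y).
- peg0 (a point): Centre of the top of peg 0, an upright steel peg 14 mm across that stands 50 mm above the shelf deck (105 mm above the table).
- peg1 (a point): Centre of the top of peg 1, an upright steel peg 14 mm across that stands 50 mm above the shelf deck (105 mm above the table).
- peg2 (a point): Centre of the top of peg 2, an upright steel peg 14 mm across that stands 50 mm above the shelf deck (105 mm above the table).
- roll0: Roll of butcher's twine, wound hard: a ring 56 mm across, 34 mm high, with a 26 mm hole, about 70 g. At the start it sits on the shelf deck round peg 0; it may be absent. Origin at the centre of its underside, z along its axis.
- roll1: Roll of butcher's twine, wound hard: a ring 56 mm across, 34 mm high, with a 26 mm hole, about 70 g. At the start it sits on the shelf deck round peg 1; it may be absent. Origin at the centre of its underside, z along its axis.
- roll2: Roll of butcher's twine, wound hard: a ring 56 mm across, 34 mm high, with a 26 mm hole, about 70 g. At the start it sits on the shelf deck round peg 2; it may be absent. Origin at the centre of its underside, z along its axis.
- cap0: Square aluminium rain cap, 44 x 44 mm and 30 mm high, about 60 g, with a 24 mm square pocket 12 mm deep in its underside. At the start it hangs loosely on the tip of peg 0, underside 38 mm above the deck, blocking that peg; it may be absent, or on a peg without a roll. Origin: centre of its underside, z up; sides along x and y.
- cap1: Square aluminium rain cap, 44 x 44 mm and 30 mm high, about 60 g, with a 24 mm square pocket 12 mm deep in its underside. At the start it hangs loosely on the tip of peg 1, underside 38 mm above the deck, blocking that peg; it may be absent, or on a peg without a roll. Origin: centre of its underside, z up; sides along x and y.
- cap2: Square aluminium rain cap, 44 x 44 mm and 30 mm high, about 60 g, with a 24 mm square pocket 12 mm deep in its underside. At the start it hangs loosely on the tip of peg 2, underside 38 mm above the deck, blocking that peg; it may be absent, or on a peg without a roll. Origin: centre of its underside, z up; sides along x and y.
- skewer_holder: Bystander: bamboo cup 70 mm across, 90 mm high, with skewers standing up to 190 mm. Origin at the centre of its underside.
- pan_stack: Bystander: stack of nested aluminium grill pans, 120 x 160 mm, 50 mm high. Origin at the centre of its underside.
There are look-alikes about, which are no part of the job. Leave any green or orange look-alike of the cap0 alone.

How it is judged:
By the outcome, as a careful person would: the job done as asked, in the order asked, and still so for the second after the job is handed in, with the robot touching nothing.
Of roll0, roll1, roll2 only 2 to 3 are there at a start; the rules pass over those that are not, and their reading is None.
Of cap0, cap1, cap2 only 2 to 3 are there at a start; the rules pass over those that are not, and their reading is None.
At some moment in a run one of canister, roll0, roll1, roll2 may be knocked a few centimetres aside while the robot is not near it.
Once in a run the grip may slacken for a moment while it holds something.
It also fails if it takes over 210 s, if anything falls off the work surface, if the arm or the gripper's body presses on something with over 40 N, if the wrist force passes 120 N, or if a joint passes its speed limit or range.

### The arm

A 6-joint arm with a two-finger parallel gripper is mounted at the origin on the work surface. World frame = base frame: x ahead of the robot, y to its left, z up, the work surface at z = 0. Lengths are in mm, angles in rad, forces in N, time in s.
With the tool pointing down it reaches from about 350 to 925 mm from the base axis. Payload 6.4 kg.
Tool frame: the origin (TCP) lies on the centre line of the jaws, within the pads' length; the fingertips stand tcp_to_tips ahead of it and the grasp point (between the pads) lies 11 mm behind it (tcp_to_tips is the distance from the TCP to the fingertips, in mm); x points along the fingers, z is the direction in which the jaws open and shut, and the axes are right-handed (so a half turn about x gives the same grasp; the last joint's range is limited). The gripper opens to 94 mm and grips with 3 to 60 N. Pads are 16 mm wide; open, the fingers measure 119 mm over their backs; the gripper's body (75 mm by 177 mm) begins 78 mm behind the grasp point.
Start: joints at [1.045, 0.245, 1.558, -0, 1.339, -0.174], TCP at [223.98, 610.202, 213.455] pointing down, gripper open.
Joint ranges: [-3.13, 3.13], [-1.02, 2.26], [0.13, 2.54], [-0.95, 4.09], [0.21, 2.88], [-2.74, 2.74]. Speed limits (rad/s): [2.57, 2.57, 3.14, 3.14, 3.14, 3.14].

### API

Orientations are given as a unit quaternion [x, y, z, w].
In Python, from plant import move_pose, line_to, set_joints, release, clamp, sleep, ik, get_image, camera_model, PlanningError, sign_off, current_time, current_q, current_joint_vel, current_effort, current_tcp_pos, current_eef_rot, current_force, current_ft_torque, current_opening, tcp_to_tips gives the robot as it stands. The module is installed in compiled form; this text tells all that it offers. Calls block until the motion is done:
- move_pose(position, orientation): joint-space move of the TCP to a pose.
- line_to(position, rot=None, v=150, max_force=None): straight line of the TCP; rot=None keeps the orientation; v is the mean speed in mm/s. With max_force (N) it stops when the force on the tool has changed by that much, and returns True; else False.
- set_joints(angles): joint-space move.
- release() and clamp(): open the fingers fully, or close them until they stop; the grip force is fixed at half the most.
- sleep(seconds).
- ik(position, orientation): joint angles nearest the present ones, or None.
- get_image(name): name is "side" or "top" or "wrist"; returns (picture, depth): 384x512x3 uint8, red, green, blue; 384x512 float32, mm along the optical axis (not along the pixel's ray), 0 where there is no reading.
- camera_model(name): a dict with "intrinsics" (3x3 intrinsics, pixels), "distortion" ([k1, k2, p1, p2, k3] as OpenCV has them; the pictures are not rectified), "rvec" (rotation vector, rad) and "tvec" (3), from world to camera coordinates, as OpenCV has them. Camera axes: x right, y down, z forward; pixel columns grow to the right and rows downward; lengths in mm; the calibration is good to about 2 mm. A picture is of the moment at which its call begins: read the wrist's pose just before it. camera_model takes no time and is no camera call; for the wrist camera it gives the pose at the moment of the call.
A pose or a line that the arm cannot do raises PlanningError and nothing moves.
- sign_off(): hands the job in, once; it reports no verdict.
Readings, each from a call of its own:
- current_time(): time.
- current_q(): joint angles.
- current_joint_vel(): joint speeds.
- current_effort(): joint torques, N m.
- current_tcp_pos(): TCP position.
- current_eef_rot(): TCP orientation.
- current_force(): force on the tool from outside, world axes, zero at the start.
- current_ft_torque(): the same for the moment, N m.
- current_opening(): finger opening in mm.
Only numpy, scipy, OpenCV 4.12 (cv2) and the standard library are available. Lean on these libraries where they do the work, as an engineer would, in place of code of your own. Each camera call takes 0.05 s, during which the arm holds its last target.

## Working session

There is one attempt and no reset: what is moved stays moved. The work goes in short steps, each a Python script; the robot and the scene stay as the last script left them, time stands still between calls to the robot, and variables do not carry over. Pictures are saved under pics/ and viewed, and the job is handed in when it is done.

```bash
mkdir -p pics; ls
python3 - <<'E'
from plant import *
import cv2,numpy as np
print(current_time(),tcp_to_tips() if callable(tcp_to_tips) else tcp_to_tips,current_eef_rot())
for n in ("side","top","wrist"):
    m=camera_model(n); print(n,m)
    im,d=get_image(n); cv2.imwrite(f"pics/{n}0.png",im[:,:,::-1]); np.savez(f"pics/{n}0.npz",im=im,d=d)
E
```

```text
pics
0.0 8.0 [-0.40507159  0.58037472  0.40451467  0.57918052]
side {'intrinsics': array([[436.99750624,   0.        , 251.4191008 ],
       [  0.        , 436.99750624, 189.42209406],
       [  0.        ,   0.        ,   1.        ]]), 'distortion': array([0.02580234, 0.        , 0.        , 0.        , 0.        ]), 'rvec': array([ 0.63335657, -2.68244797,  1.09224583]), 'tvec': array([506.09132546, 246.74783854, 922.47070864])}
top {'intrinsics': array([[355.60496856,   0.        , 252.40448032],
       [  0.        , 355.60496856, 189.80276875],
       [  0.        ,   0.        ,   1.        ]]), 'distortion': array([-0.09616967,  0.        ,  0.        ,  0.        ,  0.        ]), 'rvec': array([ 2.19354538, -2.15365681,  0.16667917]), 'tvec': array([ -24.81703475,  576.51837239, 1007.56648797])}
wrist {'intrinsics': array([[320.06684238,   0.        , 255.7672197 ],
       [  0.        , 320.06684238, 190.49458963],
       [  0.        ,   0.        ,   1.        ]]), 'distortion': array([-0.04121488,  0.        ,  0.        ,  0.        ,  0.        ]), 'rvec': array([-2.41559535, -1.6850237 , -0.19278838]), 'tvec': array([-648.04491172,  -23.85647353,  389.35509286])}
```

View pics/side0.png

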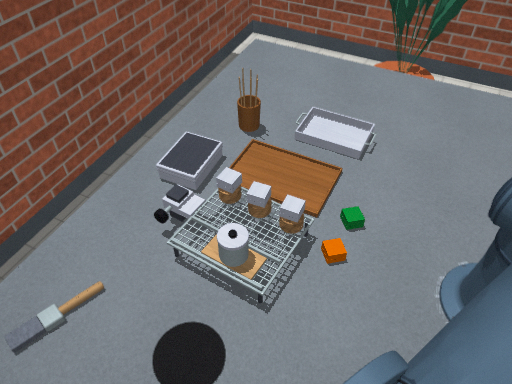

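View pics/top0.png

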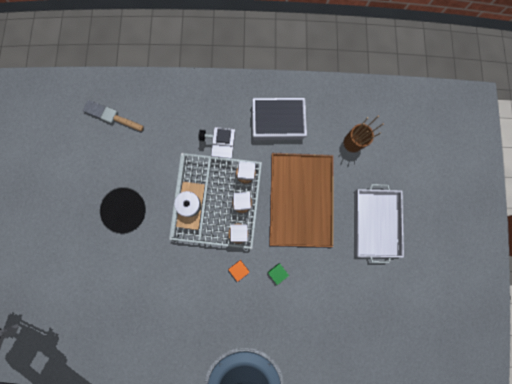

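View pics/wrist0.png

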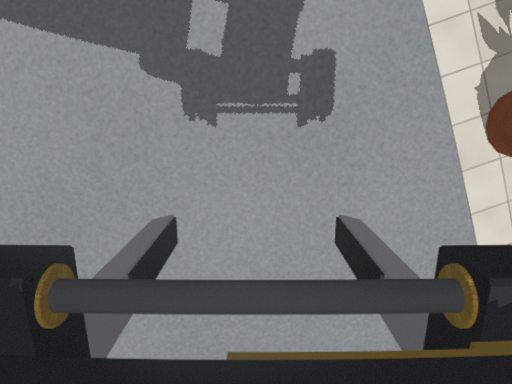

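```bash
cat > h.py <<'E'
import cv2,numpy as np
from scipy.spatial.transform import Rotation as R
def ray(m,u,v):
    K,D=m["intrinsics"],m["distortion"]
    p=cv2.undistortPoints(np.array([[[u,v]]],float),K,D)[0,0]
    Rm=cv2.Rodrigues(np.array(m["rvec"],float))[0]; t=np.array(m["tvec"],float)
    return -Rm.T@t, Rm.T@np.array([p[0],p[1],1.0])
def onz(m,u,v,z):
    c,d=ray(m,u,v); return c+d*(z-c[2])/d[2]
def proj(m,P):
    return cv2.projectPoints(np.array(P,float).reshape(-1,1,3),m["rvec"],m["tvec"],m["intrinsics"],m["distortion"])[0][:,0]
def cloud(m,d):
    K,D=m["intrinsics"],m["distortion"]; h,w=d.shape
    uv=np.stack(np.meshgrid(np.arange(w),np.arange(h)),-1).reshape(-1,1,2).astype(float)
    p=cv2.undistortPoints(uv,K,D)[:,0]
    Rm=cv2.Rodrigues(np.array(m["rvec"],float))[0]; t=np.array(m["tvec"],float)
    c=np.c_[p,np.ones(len(p))]*d.reshape(-1,1)
    W=(c-t)@Rm; W[d.reshape(-1)==0]=np.nan
    return W.reshape(h,w,3)
E
python3 - <<'E'
from plant import camera_model
from h import *
m=camera_model("top"); D=np.load("pics/top0.npz"); im=D["im"]
c=im[90:290,110:420]; c=cv2.resize(c,None,fx=2.58,fy=2.58,interpolation=cv2.INTER_CUBIC); cv2.imwrite("pics/topc.png",c[:,:,::-1])
W=cloud(m,D["d"])
for u,v in [(246,171),(242,201),(238,233),(187,204),(200,190),(123,210),(300,200),(380,225),(355,240),(239,271),(278,274),(280,118),(100,300)]:
    print((u,v),W[v,u].round(1))
S=np.load("pics/side0.npz")["im"]; 
c=S[130:310,150:370]; c=cv2.resize(c,None,fx=3.3,fy=3.3,interpolation=cv2.INTER_CUBIC); cv2.imwrite("pics/sidec.png",c[:,:,::-1])
ms=camera_model("side");Ws=cloud(ms,np.load("pics/side0.npz")["d"])
for u,v in [(229,176),(260,190),(292,207),(232,235),(250,110)]: print((u,v),Ws[v,u].round(1))
E
```

```text
(246, 171) [617.    6.6 122.7]
(242, 201) [535.6  15.8 121.7]
(238, 233) [450.3  24.7 124. ]
(187, 204) [523.4 160.  136.9]
(200, 190) [569.9 135.9  62.6]
(123, 210) [511.3 370.7  10. ]
(300, 200) [ 552.3 -159.7    5.9]
(380, 225) [ 480.1 -408.3    3. ]
(355, 240) [ 433.8 -329.6    0.9]
(239, 271) [341.2  20.4  29.1]
(278, 274) [334.3 -92.2  31.9]
(280, 118) [792.5 -92.6  50.7]
(100, 300) [243.  431.3  -0.6]
(229, 176) [620.4   8.4 122.8]
(260, 190) [535.8  16.2 121.7]
(292, 207) [450.3  32.  121.9]
(232, 235) [524.6 169.6 137.2]
(250, 110) [ 720.7 -299.3   82.2]
```

View pics/topc.png

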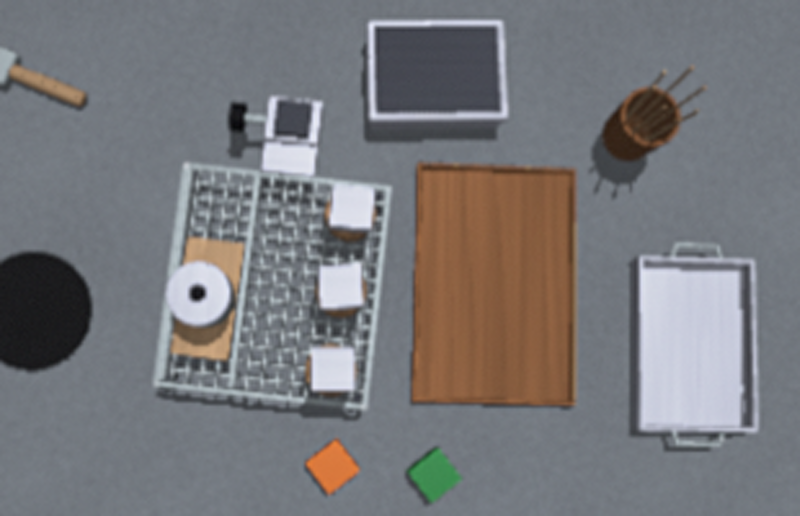

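View pics/sidec.png

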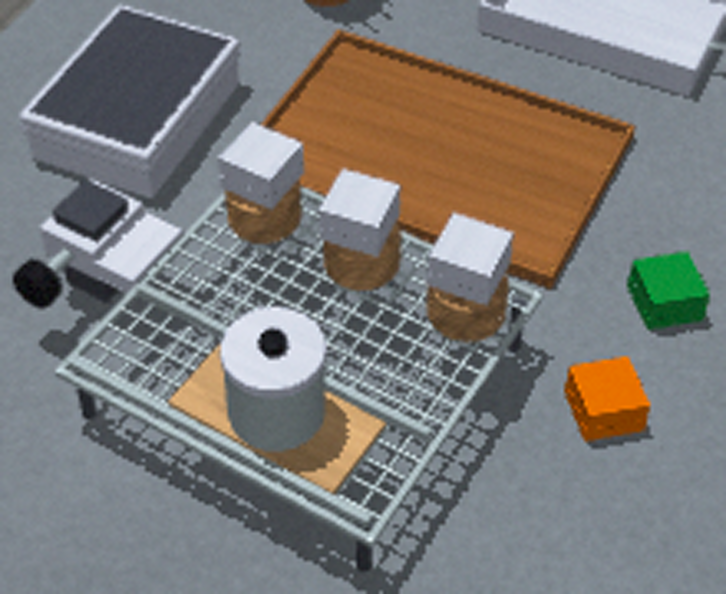

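```bash
cat >> h.py <<'E'
def rect(P): # P Nx2 -> center, size, angle
    return cv2.minAreaRect(P.astype(np.float32))
E
python3 - <<'E'
from plant import camera_model
from h import *
for n in("top","side"):
    m=camera_model(n);D=np.load(f"pics/{n}0.npz");W=cloud(m,D["d"]).reshape(-1,3)
    W=W[~np.isnan(W).any(1)]
    def sel(c,r,z0,z1): return W[(np.hypot(W[:,0]-c[0],W[:,1]-c[1])<r)&(W[:,2]>z0)&(W[:,2]<z1)]
    for c in [(620,8),(536,17),(450,28)]:
        P=sel(c,45,116,132); print(n,"cap",len(P),P.mean(0).round(1),rect(P[:,:2]))
    P=sel((523,165),60,120,128); 
    print("lid",len(P),((P.max(0)+P.min(0))/2).round(1),(P.max(0)-P.min(0)).round(1),cv2.minEnclosingCircle(P[:,:2].astype(np.float32)))
    P=sel((523,165),40,133,145); print("knob",len(P),P.mean(0))
    P=sel((537,80),210,50,66); print("deck",len(P),rect(P[:,:2]),P[:,2].mean())
    P=sel((552,-159),200,10,20); print("trayrim",len(P),rect(P[:,:2]) if len(P)>4 else 0)
    P=sel((480,-400),170,25,36); print("panrim",len(P),rect(P[:,:2]) if len(P)>4 else 0)
    im=D["im"].reshape(-1,3)
m=camera_model("top");im=np.load("pics/top0.npz")["im"]
mask=(im.max(2)<30)&(np.indices(im.shape[:2])[1]<160)&(np.indices(im.shape[:2])[0]>170)&(np.indices(im.shape[:2])[0]<250)
v,u=np.nonzero(mask); P=np.array([onz(m,a,b,6) for a,b in zip(u,v)]);print("trivet",len(P),P.mean(0),P.max(0)-P.min(0))
for l in [("tray",14,[(271,154),(333,155),(332,247),(270,247)]),("pan",30,[(357,190),(402,191),(403,257),(358,258)])]:
    print(l[0],[onz(m,u,v,l[1]).round(1)[:2] for u,v in l[2]])
E
```

```text
top cap 268 [620.9   6.6 123. ] ((621.4854736328125, 6.390567779541016), (43.88577651977539, 44.16057586669922), 85.6351089477539)
top cap 270 [537.4  16.5 123.4] ((538.1942749023438, 15.960301399230957), (43.21090316772461, 42.80537796020508), 1.568069338798523)
top cap 287 [452.9  22.3 123.4] ((452.9996643066406, 22.13429832458496), (42.243682861328125, 42.4778938293457), 1.036138892173767)
lid 91 [526.9 163.3 125. ] [64.  65.8  6. ] ((526.9608764648438, 163.22361755371094), 33.09006118774414)
knob 44 [527.3768755  162.63467239 136.56041918]
deck 2993 ((579.0353393554688, 88.5324478149414), (236.66619873046875, 321.38873291015625), 84.63714599609375) 57.456307141821334
trayrim 595 ((573.983154296875, -192.88790893554688), (369.24951171875, 306.54608154296875), 11.971131324768066)
panrim 484 ((486.70013427734375, -398.87762451171875), (142.3253936767578, 234.06890869140625), 89.91963958740234)
side cap 301 [620.5  10.1 122.8] ((622.3327026367188, 8.43984603881836), (48.256744384765625, 45.60124206542969), 85.56719970703125)
side cap 311 [537.3  20.3 123. ] ((538.6599731445312, 18.57
[... 312 characters left out ...]
 54 [526.29824357 164.72718837 137.04561072]
deck 4531 ((581.30908203125, 87.69120025634766), (237.9911651611328, 325.1402587890625), 84.45782470703125) 57.718061076784515
trayrim 627 ((554.7438354492188, -210.07090759277344), (286.8907165527344, 382.89080810546875), 89.24234771728516)
panrim 461 ((488.1347961425781, -399.33477783203125), (149.794189453125, 233.42269897460938), 88.47753143310547)
trivet 1133 [510.35628079 374.30624678   6.        ] [129.3250945  131.25123809   0.        ]
tray [array([690.2, -69.6]), array([ 692.2, -260.7]), array([ 412.7, -254.9]), array([410.7, -69.6])]
pan [array([ 583.3, -328.5]), array([ 583.1, -469.8]), array([ 384.6, -467.5]), array([ 381.6, -328.7])]
```

```bash
cat > r.py <<'E'
from plant import *
from h import *
YAW=np.radians(-5.3)
def down(th):
    z=np.array([np.cos(th),np.sin(th),0]); x=np.array([0,0,-1.]); y=np.cross(z,x)
    return R.from_matrix(np.c_[x,y,z]).as_quat()
def best(p,th):
    c=[]
    for t in (th,th+np.pi):
        q=ik(p,down(t))
        if q is not None: c.append((abs(q[5]),t,q))
    c.sort(key=lambda a:a[0]); return c[0][1],c[0][2]
def go(x,y,z,th):
    t,q=best([x,y,z],th); move_pose([x,y,z],down(t)); return t
def pic(n,name):
    m=camera_model(n); im,d=get_image(n); cv2.imwrite(f"pics/{name}.png",im[:,:,::-1]); np.savez(f"pics/{name}.npz",im=im,d=d,**m); return m,im,d
def pts(m,d,c,r,z0,z1):
    W=cloud(m,d).reshape(-1,3); W=W[~np.isnan(W).any(1)]
    return W[(np.hypot(W[:,0]-c[0],W[:,1]-c[1])<r)&(W[:,2]>z0)&(W[:,2]<z1)]
def st(s=""): print(s,"t=%.1f"%current_time(),"open=%.1f"%current_opening(),np.round(current_tcp_pos(),1),"F",np.round(current_force(),1),flush=True)
E
python3 - <<'E'
from r import *
m=camera_model("wrist");print("cam offset",ray(m,0,0)[0]-current_tcp_pos(), R.from_rotvec(m["rvec"]).inv().apply([0,0,1]), R.from_quat(current_eef_rot()).as_matrix().round(2))
th=np.pi/2+YAW
t=go(490,110,330,th); st()
pic("wrist","w1"); pic("top","t1")
m=camera_model("wrist");print("cam offset",ray(m,0,0)[0]-current_tcp_pos(),current_q())
E
```

```text
cam offset [-61.23051453  21.75869608 170.79308677] [ 0.21392111 -0.0804944  -0.97352884] [[-0.   -0.94  0.34]
 [-0.    0.34  0.94]
 [-1.    0.   -0.  ]]
 t=2.2 open=93.7 [489.9 110.6 329.8] F [ 1.  -0.7  0.2]
cam offset [-65.08280924   4.75061303 170.79257436] [-4.11623946e-03 -1.84094855e-01  1.78689572e+00  7.09807138e-05
  1.53915300e+00 -1.48351529e+00]
```

View pics/w1.png

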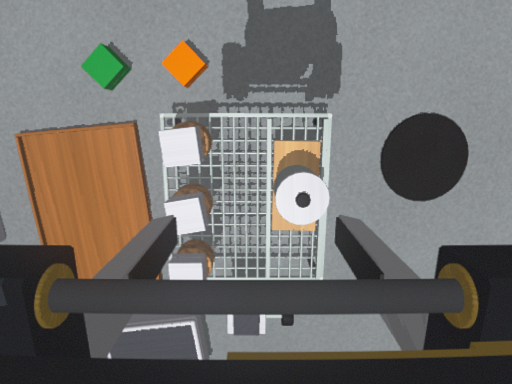

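Run:
```python
from h import *
D=np.load("pics/w1.npz"); m={k:D[k] for k in("intrinsics","distortion","rvec","tvec")}
im=D["im"]; c=cv2.resize(im[90:300,150:350],None,fx=3.8,fy=2.8,interpolation=cv2.INTER_CUBIC); c=cv2.resize(im[95:245,150:350],None,fx=4,fy=4,interpolation=cv2.INTER_CUBIC); cv2.imwrite("pics/w1c.png",c[:,:,::-1])
for u,v in [(163,116),(330,117),(322,278)]: print("deckcorner",onz(m,u,v,55).round(1))
for u,v in [(276,141),(320,141),(272,231),(318,231)]: print("board",onz(m,u,v,61).round(1))
W=cloud(m,D["d"])
print(W[200,328-24],W[150,298],W[150,400])
P=W[120:240,265:335].reshape(-1,3);P=P[(P[:,2]>118)&(P[:,2]<130)];print(cv2.minEnclosingCircle(P[:,:2].astype(np.float32)))
```

```text
deckcorner [413.3 -10.6  55. ]
deckcorner [435.9 216.   55. ]
deckcorner [675.8 194.2  55. ]
board [461.1 139.7  61. ]
board [466.5 199.6  61. ]
board [590.  123.8  61. ]
board [596.3 190.5  61. ]
[526.75939502 163.04809022 135.90708405] [476.09830184 168.84889736  60.71391854] [496.8470629  334.43310013   5.11152788]
((527.1743774414062, 161.4186553955078), 33.34731674194336)
```

View pics/w1c.png

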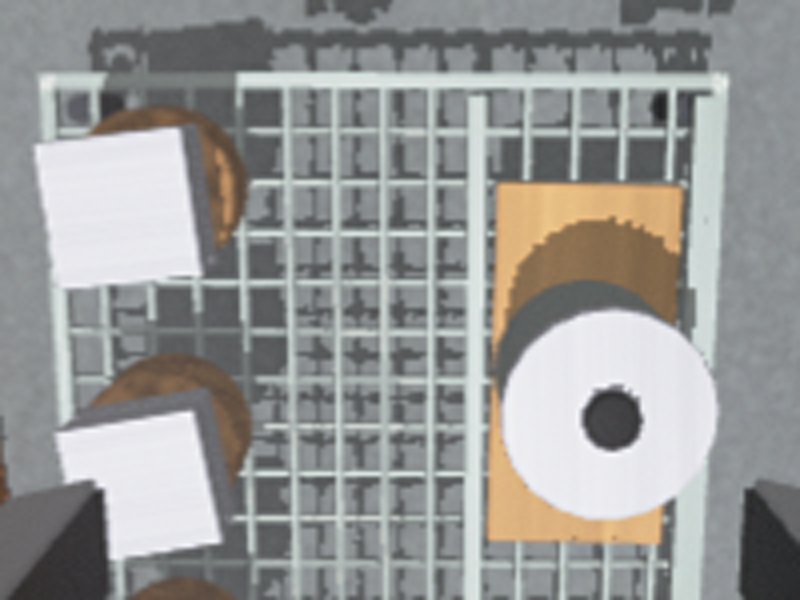

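```bash
sed -i 's/-5.3/-5.4/' r.py
python3 - <<'E'
from r import *
th=np.pi/2+YAW
go(527,163,190,th)
line_to([527,163,84],v=120,max_force=15); st("down")
clamp(); st("clamped")
line_to([527,163,160],v=120); st("lift")
pic("side","s2")
line_to([510,373,120],v=200); st("over")
print(line_to([510,373,29.5],v=80,max_force=6)); st("placed")
E
```

```text
down t=4.0 open=94.1 [527.8 163.   85. ] F [ 0.4  0.5 -0.6]
clamped t=4.6 open=65.7 [527.1 163.1  84.2] F [-0.3  0.6  0.9]
lift t=5.4 open=65.5 [526.3 162.9 159. ] F [-0.4  0.3 -2.2]
over t=6.6 open=65.6 [510.3 372.3 120.1] F [-0.2  0.5 -3.3]
True
placed t=7.7 open=65.5 [509.3 372.7  29.5] F [-0.4 -0.1  5.8]
```

Run:
```python
from r import *
release(); line_to([510,373,150],v=150); st("up")
go(452.9,22.3,200,np.pi/2+np.radians(1)); st()
pic("side","s3")
line_to([452.9,22.3,103],v=120,max_force=10); st("down")
clamp(); st("cl")
line_to([452.9,22.3,165],v=120); st("lift")
pic("top","t3");pic("side","s3b")
```

```text
up t=9.3 open=94.0 [509.2 372.6 148.7] F [ 0.6  0.3 -0.7]
 t=11.4 open=93.7 [452.9  22.5 199.9] F [-0.1  0.2 -0. ]
down t=12.4 open=94.0 [453.5  22.2 103.7] F [ 0.8 -0.   0.6]
cl t=13.2 open=43.8 [452.9  22.3 103. ] F [ 0.8 -0.   0.7]
lift t=13.9 open=44.1 [452.4  22.4 164.3] F [ 0.8  0.7 -1.2]
```

View pics/s3b.png

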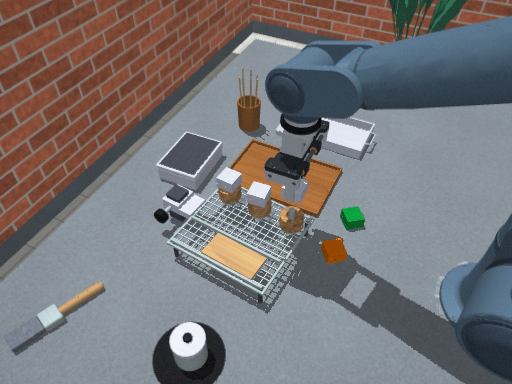

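View pics/t3.png

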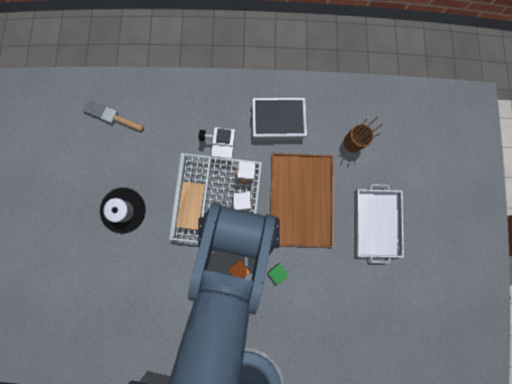

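```bash
cat >> r.py <<'E'
def to_pan(x,y=-398.5):
    go(x,y,110,np.pi/2); st("over pan")
    r=line_to([x,y,16],v=120,max_force=6); st(f"in pan {r}")
    release(); line_to([x,y,110],v=180); st("out")
def cap(x,y,a,px):
    th=np.pi/2+np.radians(a)
    go(x,y,190,th); line_to([x,y,103],v=120,max_force=10); clamp(); st("cl")
    line_to([x,y,165],v=120); st("lift"); to_pan(px)
E
python3 - <<'E'
from r import *
to_pan(423)
m,im,d=pic("top","t4")
for c in [(620,8),(536,17)]:
    P=pts(m,d,c,45,116,132); print(len(P),rect(P[:,:2]))
P=pts(m,d,(453,22),50,80,95); print(len(P),cv2.minEnclosingCircle(P[:,:2].astype(np.float32)))
P=pts(m,d,(453,22),50,98,112); print(len(P),P.mean(0))
P=pts(m,d,(483,-398),110,26,45); print(len(P))
E
```

```text
over pan t=15.5 open=43.8 [ 423.5 -397.6  110.1] F [-0.3  0.4 -0.3]
in pan True t=16.4 open=44.1 [ 422.1 -396.8   14.1] F [-0.8 -0.   3.7]
out t=17.9 open=93.8 [ 422.4 -397.9  108.9] F [-0.1 -0.8 -0.7]
264 ((621.4951171875, 6.38731575012207), (43.829837799072266, 44.56935119628906), 85.30451202392578)
270 ((538.3222045898438, 15.923972129821777), (43.40726089477539, 42.744754791259766), 1.560063123703003)
250 ((450.74127197265625, 25.157133102416992), 27.543031692504883)
21 [452.58849955  24.39145968 105.13816045]
271
```

View pics/t4.png

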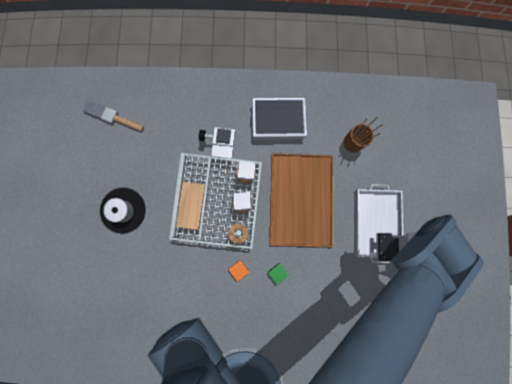

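Run:
```python
from r import *
cap(538,16,2,483)
cap(621.3,6.8,-4.5,543)
m,im,d=pic("top","t5"); pic("side","s5")
for c in [(620,8),(537,16),(452,24)]:
    P=pts(m,d,c,55,80,95); print(len(P),cv2.minEnclosingCircle(P[:,:2].astype(np.float32)))
    P=pts(m,d,c,45,99,112); print(len(P),P.mean(0).round(1))
```

```text
cl t=21.3 open=43.9 [538.  16. 103.] F [ 0.4  0.7 -0.2]
lift t=22.0 open=44.2 [537.5  16.1 164.4] F [ 0.4  0.  -0.4]
over pan t=23.5 open=43.9 [ 483.6 -397.5  110.1] F [ 0.   0.2 -1.3]
in pan True t=24.3 open=43.9 [ 481.9 -396.8   14. ] F [-0.8 -0.1  4.1]
out t=25.9 open=94.2 [ 482.3 -398.   108.8] F [ 0.1  1.2 -0.8]
cl t=29.2 open=43.7 [621.3   6.8 102.9] F [0.6 0.7 0.2]
lift t=29.9 open=43.8 [620.8   6.9 164.4] F [ 0.   1.  -0.7]
over pan t=31.4 open=44.2 [ 543.6 -397.5  110.1] F [-0.7  0.5 -0.5]
in pan True t=32.2 open=43.7 [ 541.7 -396.8   14. ] F [-0.7  0.3  4. ]
out t=33.8 open=93.8 [ 542.3 -398.   108.7] F [-0.4 -0.2 -0.7]
252 ((620.5216674804688, 7.789103984832764), 27.56248664855957)
20 [620.8   8.5 104.7]
245 ((531.86083984375, 15.560211181640625), 27.331687927246094)
21 [537.   15.8 105.9]
258 ((465.54144287109375, 23.846172332763672), 41.54390335083008)
21 [452.6  24.4 104.9]
```

View pics/t5.png

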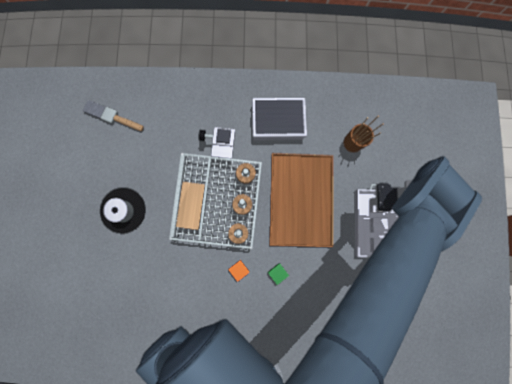

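View pics/s5.png

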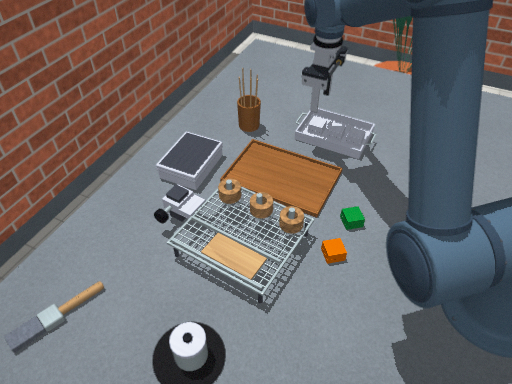

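```bash
cat >> r.py <<'E'
TC=np.array([551.5,-163.7])
def roll(x,y,ox,oy):
    th=np.pi/2+YAW
    go(x,y,180,th); line_to([x,y,72],v=120,max_force=10); st("down"); clamp(); st("cl")
    line_to([x,y,165],v=120); st("lift")
    X,Y=TC+[ox,oy]
    go(X,Y,90,np.pi/2); st("over")
    r=line_to([X,Y,25],v=80,max_force=5); sleep(.15); st(f"placed {r}")
    release(); line_to([X,Y,110],v=150); st("out")
E
python3 - <<'E'
from r import *
roll(620.5,8,95,-52)
m,im,d=pic("top","t6"); pic("side","s6")
for c in [(537,16),(452,24),TC+[95,-52]]:
    z=80 if c[1]>0 else 30
    P=pts(m,d,c,42,z,z+15); print(len(P),cv2.minEnclosingCircle(P[:,:2].astype(np.float32)))
E
```

```text
down t=36.5 open=93.8 [621.3   7.8  73. ] F [ 0.1 -0.9  0.2]
cl t=37.2 open=54.4 [620.5   8.   72. ] F [-0.4  0.8  1.6]
lift t=38.1 open=54.3 [619.8   8.1 163.9] F [ 0.1  0.2 -1.3]
over t=39.1 open=54.2 [ 646.6 -214.7   90.1] F [-0.1  0.6 -0.1]
placed False t=40.2 open=54.6 [ 647.  -216.    25.8] F [ 0.8 -0.5 -1.3]
out t=41.7 open=94.0 [ 645.9 -215.4  109.1] F [-1.  -0.1 -0.5]
248 ((531.6619873046875, 15.741960525512695), 27.383800506591797)
251 ((450.73773193359375, 25.064647674560547), 27.550844192504883)
0 ((0.0, 0.0), 0.0)
```

View pics/s6.png

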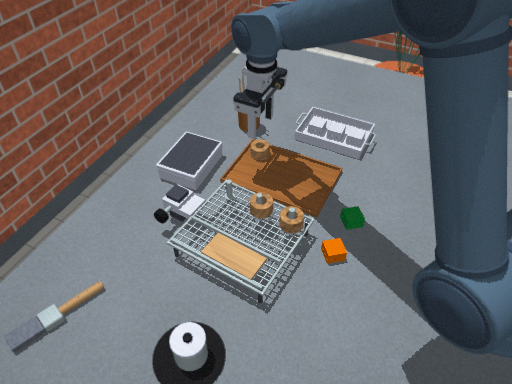

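Run:
```python
from r import *
roll(532,15.9,95,52)
m,im,d=pic("side","s7")
for c in [(452,24)]:
    P=pts(m,d,c,50,80,95); print(len(P),cv2.minEnclosingCircle(P[:,:2].astype(np.float32)))
roll(451,25,15,-55)
pic("side","s8"); go(430,173,260,np.pi/2+YAW); pic("wrist","w8");st(); pic("top","t8")
```

```text
down t=43.9 open=93.7 [532.7  15.7  72.8] F [-0.   0.2  0.4]
cl t=44.6 open=54.6 [532.   15.9  72. ] F [0.1 0.1 0.8]
lift t=45.5 open=54.3 [531.2  16.  163.9] F [ 0.3 -0.3 -0.5]
over t=46.3 open=54.5 [ 645.9 -111.    89.7] F [-0.6 -0.3  0.3]
placed False t=47.4 open=54.4 [ 647.1 -111.9   25.8] F [ 0.4  0.3 -0.7]
out t=48.9 open=93.9 [ 645.9 -111.5  109.2] F [ 0.7  0.  -0.3]
347 ((450.6939697265625, 26.993309020996094), 28.733102798461914)
down t=51.0 open=94.0 [451.7  24.8  72.7] F [-0.2 -0.4 -1.2]
cl t=51.7 open=53.1 [451.   25.   72.1] F [-0.3  0.6 -0. ]
lift t=52.6 open=53.2 [450.4  25.1 164.1] F [ 0.4 -0.4 -0.6]
over t=53.7 open=53.3 [ 566.4 -217.7   90.1] F [ 0.2  1.2 -1.1]
placed False t=54.8 open=53.3 [ 567.  -219.    25.7] F [ 0.3  0.3 -0.9]
out t=56.3 open=94.0 [ 565.9 -218.3  109.1] F [-1.1 -0.5  0.2]
 t=58.4 open=93.8 [430.1 172.7 259.7] F [ 0.1 -0.2 -0.1]
```

View pics/s8.png

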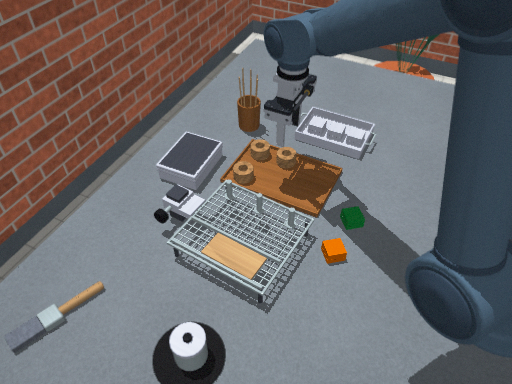

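View pics/w8.png

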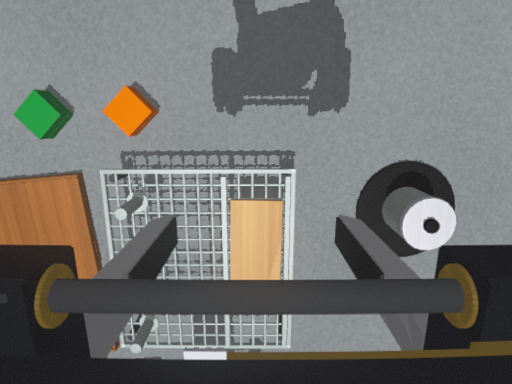

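View pics/t8.png

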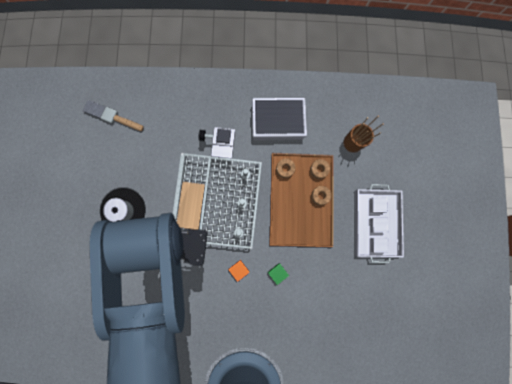

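```bash
cat >> r.py <<'E'
U=np.array([np.cos(YAW),np.sin(YAW)])
def board(m,im,z=61,box=None):
    h=cv2.cvtColor(im,cv2.COLOR_RGB2HSV); k=((h[...,0]>8)&(h[...,0]<24)&(h[...,1]>80)&(h[...,2]>150)).astype(np.uint8)
    if box: 
        k2=np.zeros_like(k); k2[box[1]:box[3],box[0]:box[2]]=1; k&=k2
    n,l,s,c=cv2.connectedComponentsWithStats(k); i=1+s[1:,4].argmax(); v,u=np.nonzero(l==i)
    P=np.array([onz(m,a,b,z)[:2] for a,b in zip(u,v)]); return s[i],rect(P)
E
python3 - <<'E'
from r import *
D=np.load("pics/s8.npz"); print(board(D,D["im"],61,(190,220,290,290)))
D=np.load("pics/t1.npz"); 
D=np.load("pics/t4.npz"); print(board(D,D["im"],61,(170,170,215,240)))
E
```

```text
(array([ 201,  233,   66,   46, 1449], dtype=int32), ((528.2929077148438, 163.21572875976562), (63.66450119018555, 129.29953002929688), 83.72199249267578))
(array([176, 182,  28,  47, 974], dtype=int32), ((526.5953369140625, 163.134033203125), (62.2445068359375, 127.66062927246094), 83.66756439208984))
```

Run:
```python
from r import *
C=np.array([528.2,163.3]); th=np.pi/2+YAW
clamp()
p=C+88*U; go(*p,150,th)
print(line_to([*p,65.5],v=80,max_force=5)); st("down")
p=C+(73-92)*U
print(line_to([*p,65.5],v=60,max_force=12)); st("pushed")
m,im,d=pic("side","s9"); print(board(m,im,61,(190,210,310,330)))
```

```text
False
down t=62.0 open=0.3 [616.4 155.1  66.2] F [-0.   0.4  0. ]
False
pushed t=63.9 open=0.6 [509.3 165.1  65.4] F [ 0.2  0.4 -0.7]
(array([285, 278,  18,  22, 201], dtype=int32), ((382.8487854003906, 182.57635498046875), (49.56998825073242, 21.860231399536133), 85.6755142211914))
```

View pics/s9.png

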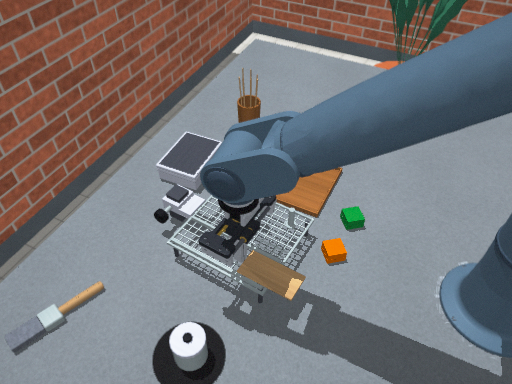

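Run:
```python
from r import *
C=np.array([528.2,163.3]); th=np.pi/2+YAW
p=current_tcp_pos(); line_to([p[0]+3,p[1],160],v=150); release()
g=C-132*U; t=go(*g,150,th); st("above"); print(g)
m,im,d=pic("side","s10"); print(board(m,im,61,(190,210,320,330)))
pic("wrist","w10"); pic("top","t10")
```

```text
above t=66.7 open=94.3 [397.  175.8 150.4] F [0.5 0.5 0.8]
[396.78582067 175.72229736]
(array([ 237,  251,   68,   49, 1401], dtype=int32), ((435.2362060546875, 170.91310119628906), (63.6135139465332, 129.1086883544922), 84.94933319091797))
```

View pics/s10.png

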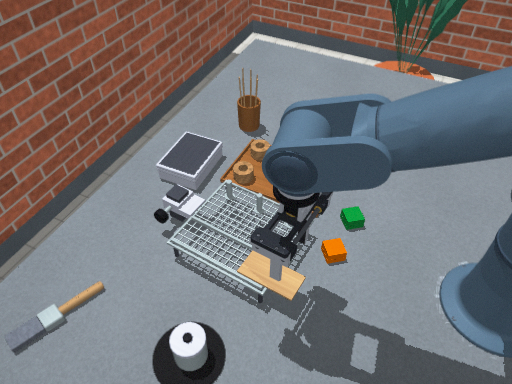

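View pics/w10.png

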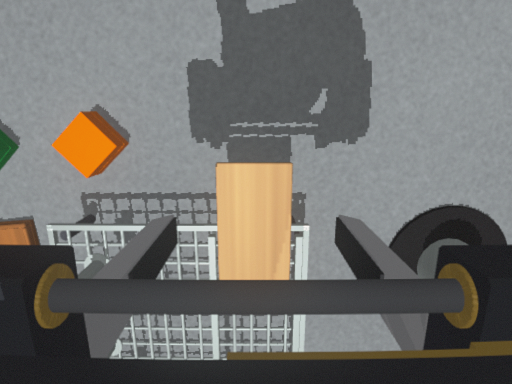

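Run:
```python
from r import *
g=np.array([395.4,174.7]); th=np.pi/2+YAW
t,_=best([*g,150],th)
line_to([*g,100],v=150); print(line_to([*g,61.5],v=60,max_force=6)); sleep(.2); st("down")
clamp(); st("cl")
line_to([*g,150],v=80); st("lift")
pic("side","s11")
```

```text
False
down t=68.3 open=93.8 [395.8 174.8  61.9] F [ 0.   0.8 -0.2]
cl t=68.9 open=63.6 [395.4 174.7  61.5] F [ 0.2 -0.4  0.6]
lift t=70.2 open=63.7 [394.9 174.6 149.4] F [ 0.8 -0.9  0.1]
```

View pics/s11.png

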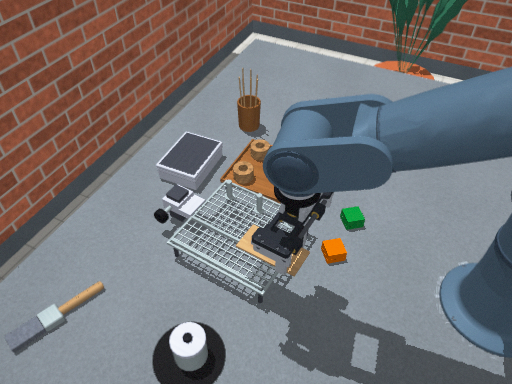

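Run:
```python
from r import *
X,Y=456.5,-141.7
th=np.pi/2-np.radians(.5)
t,q=best([X,Y,150],th)
line_to([X,Y,150],rot=down(t),v=180); st("over")
pic("side","s12"); pic("top","t12")
line_to([X,Y,50],v=100); st()
print(line_to([X,Y,13.5],v=30,max_force=5)); sleep(.2); st("placed")
pic("side","s13")
```

```text
over t=73.5 open=64.0 [ 456.5 -141.5  150. ] F [-0.5 -1.  -0.8]
 t=74.7 open=63.7 [ 457.  -142.    50.7] F [ 0.3 -0.3 -0.1]
True
placed t=75.9 open=63.6 [ 456.5 -141.6   18.5] F [ 1.4 -0.3  3.3]
```

View pics/s13.png

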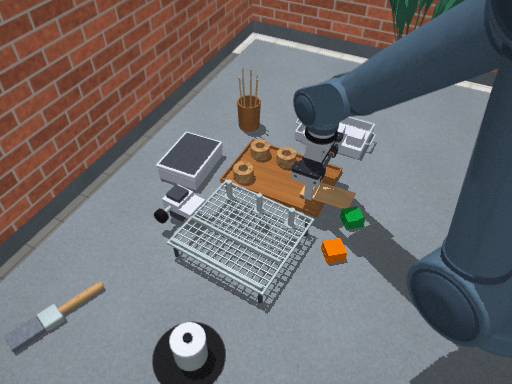

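Run:
```python
from r import *
X,Y=456.5,-141.7
line_to([X,Y,150],v=120); st("up")
Rm=R.from_quat(current_eef_rot()).as_matrix(); a=np.arctan2(Rm[1,2],Rm[0,2]); print(np.degrees(a),current_q().round(2) if hasattr(current_q(),'round') else current_q())
for s in (np.pi/2,-np.pi/2): print(s,ik([X,Y,150],down(s-np.radians(.5))))
pic("side","s14")
```

```text
up t=77.2 open=63.6 [ 455.9 -141.3  149. ] F [ 0.3  0.5 -0.8]
-90.50595564954374 [-0.54 -0.1   2.04  0.    1.2   1.04]
1.5707963267948966 [-5.38781913e-01 -9.74486953e-02  2.04193445e+00 -4.44089210e-16
  1.19710690e+00 -2.10085159e+00]
-1.5707963267948966 [-5.38781913e-01 -9.74486953e-02  2.04193445e+00 -4.44089210e-16
  1.19710690e+00  1.04074106e+00]
```

View pics/s14.png

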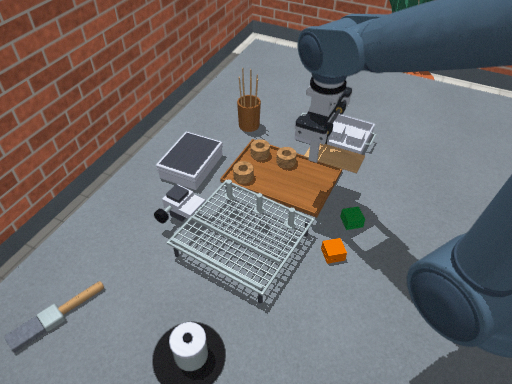

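Run:
```python
from r import *
X,Y=456.5,-141.7
move_pose([X,Y,150],down(np.pi/2-np.radians(.5))); st("rot")
m,im,d=pic("side","s15")
P=pts(m,d,(520,-142),45,100,200)
c=P.mean(0);u,s,vt=np.linalg.svd(P-c);print(len(P),c,s/np.sqrt(len(P)),vt.round(3), rect(P[:,:2]))
pic("top","t15")
```

```text
rot t=79.9 open=63.3 [ 456.5 -141.7  150. ] F [-0.1 -0.2 -0.9]
534 [ 521.4083865  -137.3995163   151.13096257] [22.5904179  17.58047166  1.38315352] [[-0.978  0.205 -0.025]
 [-0.206 -0.979  0.007]
 [-0.023  0.012  1.   ]] ((519.7767944335938, -140.50985717773438), (65.71049499511719, 83.05709075927734), 89.34505462646484)
```

View pics/s15.png

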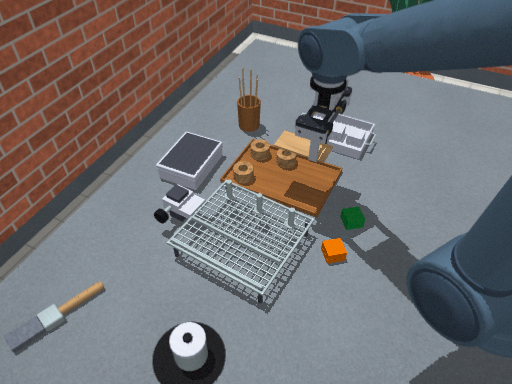

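View pics/t15.png

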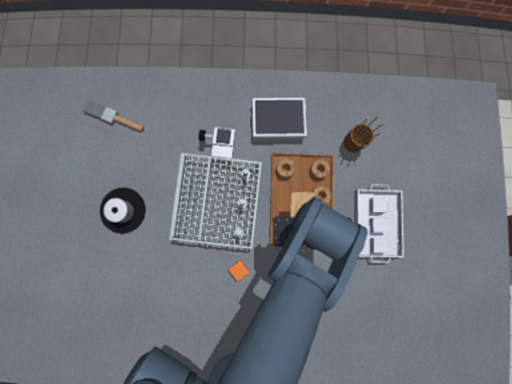

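Run:
```python
from r import *
X,Y=456.5,-141.7
line_to([X,Y,45],v=100)
print(line_to([X,Y,12.8],v=25,max_force=4)); sleep(.2); st("placed")
release(); line_to([X,Y,160],v=120); st("out")
go(400,250,300,np.pi/2)
pic("side","s16"); m,im,d=pic("top","t16")
P=pts(m,d,(496,-142),60,7,18); print(len(P),P.mean(0))
W=cloud(m,d); 
for n,c in (("A",TC+[95,-52]),("B",TC+[95,52]),("C",TC+[15,-55])):
    P=pts(m,d,c,45,32,50); print(n,len(P),cv2.minEnclosingCircle(P[:,:2].astype(np.float32)),P[:,2].mean())
P=pts(m,d,(510,374),60,65,78); print("can",len(P),cv2.minEnclosingCircle(P[:,:2].astype(np.float32)))
print(board(m,im,11,(255,150,350,260)))
c=cv2.resize(im[140:275,250:420],None,fx=4.4,fy=4.4,interpolation=cv2.INTER_CUBIC); cv2.imwrite("pics/t16c.png",c[:,:,::-1])
```

```text
True
placed t=82.6 open=64.1 [ 456.4 -141.6   13.3] F [-0.5  1.   5. ]
out t=84.6 open=94.0 [ 456.  -141.4  159.1] F [-0.1 -0.5 -1. ]
891 [ 495.45643723 -141.71922797   11.06689401]
A 216 ((647.7559204101562, -216.31350708007812), 28.05457305908203) 38.65521181371258
B 219 ((646.552734375, -111.99286651611328), 27.52578353881836) 39.027382771406096
C 223 ((566.4605102539062, -219.721923828125), 27.948034286499023) 38.683003115136025
can 400 ((508.33660888671875, 371.6764221191406), 33.807151794433594)
(array([283, 196,  23,  47, 949], dtype=int32), ((493.99798583984375, -141.58412170410156), (65.84864807128906, 136.9306640625), 88.53668975830078))
```

View pics/t16c.png

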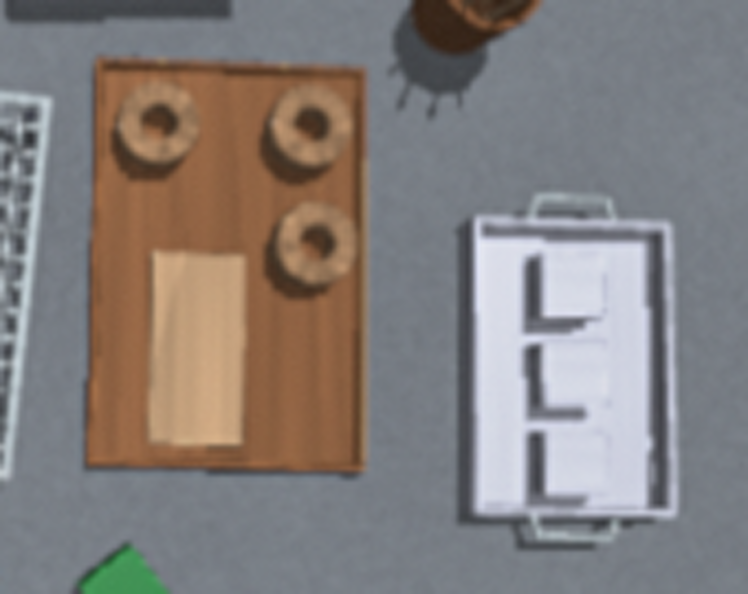

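View pics/s16.png

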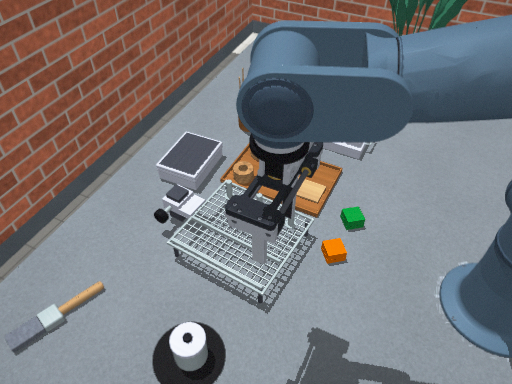

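View pics/t16.png

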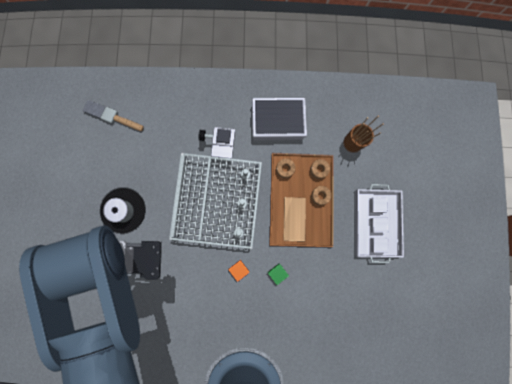

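Run:
```python
from r import *
sleep(.3); pic("top","t17"); st(); print(sign_off())
```

```text
t=86.6 open=94.1 [400.1 249.8 299.9] F [ 0.3  0.2 -0.2]
the job is handed in; nothing more can be done
None
```

The job is done and was handed in at 86.6 s of the 210 s allowed.

- **Canister:** I lifted it off the board first and stood it on the black trivet. The last check put it about 3 mm from the trivet's centre, well inside the edge.
- **Caps:** All three metal caps are in the open grill pan. I left the orange and green look-alikes alone.
- **Twine:** All three rolls were present. They stand in the wooden tray with their tops at about 39 mm, which is flush on the floor.
- **Board:** I pushed it out along the lane, gripped it across its width, and laid it flat in the tray. Its top is level at about 11 mm, and its centre is close to where I aimed it.

One thing went wrong. On the first try at placing the board, the wrist turned half a turn and the board came down lightly on the tray's front rim, at about 5 N. I kept hold of it, lifted, turned it back, checked it was level, and placed it properly.

The skewer holder, the pan stack and the look-alikes look unmoved in the last top picture I viewed, taken just before handing in. I saw no knock and no loosened grip during the run. No check was left failing.

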